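# Find the pot that holds the objective and show its code to the reader

## Task

Three identical closed pots stand in the wooden block; exactly one of them contains the heavy spare microscope objective, so feel by lifting which it is. Take that pot out and hold it up to the desk code reader, its coded underside squarely facing the reader's window, centred, about 10 cm off it, and finish while still holding it there, steady. Leave the two light pots fully home in their own wells, do not knock the reader, and leave the other things lying about where they are.

Things in the scene. Friction and masses are not known exactly. Their poses are not given: they have to be found in the camera images.
- pot_1_center (a point): centre of pot 1 (half-way up): opaque white cylinder, 37 mm in diameter, 74 mm high, its black ribbed cap (top 22 mm, as wide as the body) tight. z axis = the pot's axis, from underside to cap; round, so yaw means nothing. Underside 37 mm below this point, cap top 37 mm above. Starts upright in the block's well, lower 26 mm sunk in, 48 mm standing out. Pots 1 to 3 look the same.
- pot_2_center (a point): centre of pot 2, as pot 1. Two of the pots hold only a foam plug and weigh about 0.07 kg in all; the third, a different one each time, holds a metal objective and weighs about 0.28 to 0.36 kg in all
- pot_3_center (a point): centre of pot 3, as pot 1. The contents of each pot have about 3 mm of play inside
- pot_1_base (a point): centre of pot 1's underside with its square black-and-white code label, 37 mm below its centre; z axis as the pot's
- pot_2_base (a point): the same of pot 2
- pot_3_base (a point): the same of pot 3
- pot_1_cap (a point): centre of pot 1's cap top, 37 mm above its centre
- pot_2_cap (a point): the same of pot 2
- pot_3_cap (a point): the same of pot 3
- block: pale wooden block fixed to the worktop, 72 x 236 mm, 40 mm high; origin at the centre of its underside, y axis along the row of wells. Wells at y = -78, 0, +78 mm, 42 mm in diameter (2.5 mm of play all round a pot), 26 mm deep, hold pots 1, 2, 3 in that order; gap between pots 41 mm; free room on both sides across the row (block x)
- reader: grey and black desk code reader fixed to the worktop, about 100 mm across its round foot and 108 mm high, its head's window facing up and to the reader's -x side; origin at the centre of its underside
- reader_window (a point): centre of the reader's dark square window (54 mm), on the sloping face of the head, about 87 mm above the worktop. z axis = straight out of the window, 26 degrees (0.45 rad) from vertical, leaning to the reader's -x side, roughly towards the robot; y axis level
- eyepiece: bystander: black microscope eyepiece, 30 mm in diameter, 42 mm high, standing behind the block
- lens_booklet: bystander: lens tissue booklet, 66 x 104 x 8 mm, lying behind the reader
- loupe: bystander: folding loupe, 30 x 43 x 15 mm, lying beside the reader

How it is judged (in metres and radians):
At the end, for the whole second after the job is handed in: The heavy pot is held still, touching only the fingers: underside centre 75-130 mm out from the reader window, within 22 mm of its middle line each way, facing it within 15 degrees. The two light pots (each weighs on its well under 2 N) stand untouched, upright, within 6 mm of their starts (((z of pot_1_base in the frame of reader_window between 0.075 and 0.13 m and x of pot_1_base in the frame of reader_window between -0.022 and 0.022 m and y of pot_1_base in the frame of reader_window between -0.022 and 0.022 m and z of pot_1_cap in the frame of reader_window above 0.138 m and angle between the z axis of pot_1_base and the z axis of reader_window, either way round below 0.26 rad and contact force between pot_1 and the fingers above 1 N and linear speed of pot_1 below 0.03 m/s and contact force between pot_1 and reader below 0.1 N and contact force between each of pot_2, pot_3 and anything else below 2 N and contact force between each of pot_2, pot_3 and block above 0.2 N and distance of each of pot_2_center, pot_3_center from where it was at the start of the episode below 0.006 m and angle between each of pot_2_center, pot_3_center's own z axis and vertical below 0.12 rad and contact force between each of pot_2, pot_3 and the fingers below 0.1 N) or (z of pot_2_base in the frame of reader_window between 0.075 and 0.13 m and x of pot_2_base in the frame of reader_window between -0.022 and 0.022 m and y of pot_2_base in the frame of reader_window between -0.022 and 0.022 m and z of pot_2_cap in the frame of reader_window above 0.138 m and angle between the z axis of pot_2_base and the z axis of reader_window, either way round below 0.26 rad and contact force between pot_2 and the fingers above 1 N and linear speed of pot_2 below 0.03 m/s and contact force between pot_2 and reader below 0.1 N and contact force between each of pot_1, pot_3 and anything else below 2 N and contact force between each of pot_1, pot_3 and block above 0.2 N and distance of each of pot_1_center, pot_3_center from where it was at the start of the episode below 0.006 m and angle between each of pot_1_center, pot_3_center's own z axis and vertical below 0.12 rad and contact force between each of pot_1, pot_3 and the fingers below 0.1 N) or (z of pot_3_base in the frame of reader_window between 0.075 and 0.13 m and x of pot_3_base in the frame of reader_window between -0.022 and 0.022 m and y of pot_3_base in the frame of reader_window between -0.022 and 0.022 m and z of pot_3_cap in the frame of reader_window above 0.138 m and angle between the z axis of pot_3_base and the z axis of reader_window, either way round below 0.26 rad and contact force between pot_3 and the fingers above 1 N and linear speed of pot_3 below 0.03 m/s and contact force between pot_3 and reader below 0.1 N and contact force between each of pot_1, pot_2 and anything else below 2 N and contact force between each of pot_1, pot_2 and block above 0.2 N and distance of each of pot_1_center, pot_2_center from where it was at the start of the episode below 0.006 m and angle between each of pot_1_center, pot_2_center's own z axis and vertical below 0.12 rad and contact force between each of pot_1, pot_2 and the fingers below 0.1 N))); the arm keeps its last pose, push and grip.
It fails at once if a bystander (eyepiece, booklet, loupe) was moved by more than 3 cm (distance of any of eyepiece, lens_booklet, loupe from where it was at the start of the episode above 0.03 m).
It fails at once if the reader was knocked (more than 4 N) (contact force between reader and anything else above 4 N).
It also fails if it takes over 64 s, if anything falls off the work surface, if the arm or the gripper's body presses on something with over 40 N, if the wrist force passes 120 N, or if a joint passes its speed limit or range.

## Robot

A 6-joint arm with a two-finger parallel gripper is mounted at the origin on a cart in front of the work surface, level with it; the furniture and walls round the work are solid. World frame = base frame: x ahead of the robot, y to its left, z up, the work surface at z = 0. Lengths are in mm, angles in rad, forces in N, time in s.
With the tool pointing down it reaches from about 350 to 775 mm from the base axis. Payload 7.3 kg.
Tool frame: the origin (TCP) lies midway between the tips of the shut fingers; the grasp point (between the pads) lies 19 mm behind it; x points along the fingers, y is the direction in which the jaws open and shut, and the axes are right-handed (so a half turn about x gives the same grasp; the last joint's range is limited). The gripper opens to 92 mm and grips with 3 to 60 N. Pads are 19 mm wide; open, the fingers measure 130 mm over their backs; the gripper's body (75 mm by 190 mm) begins 47 mm behind the grasp point.
Start: joints at [-1.375, 0.342, 1.524, -0, 1.275, -0.146], TCP at [175.994, -494.642, 226.741] pointing down, gripper open.
Joint ranges: [-2.53, 2.53], [-0.77, 2.02], [0.04, 2.7], [-1, 4.14], [0.28, 2.66], [-3.11, 3.11]. Speed limits (rad/s): [2.57, 2.57, 3.14, 3.14, 3.14, 3.14].

## Interface

Orientations are given as [roll, pitch, yaw] about the fixed x, y, z axes, in that order (R = Rz(yaw) Ry(pitch) Rx(roll)).
In Python, from plant import get_obs, capture, close_job gives the robot as it stands. The module is installed in compiled form; this text tells all that it offers.
- The arm moves only by the tool send_rows, never from a script. Its argument "moves" is a list of rows, each a list of 4 numbers: the shift along the tool's x, y, z in mm, then the turn about the tool's x in degrees. In form: [[tx, ty, tz, yaw], ...]. A call has 1 to 8 rows; each row shifts and turns the commanded pose from where the row before left it, along the tool's axes as they then stand; what a row does not reach is not made up. A row lasts 1/8 s, in which the tool goes at most 62.5 mm and 10.7 degrees, less where a joint would pass 70% of its speed; a pose out of reach is approached as far as the arm can. A call with a gripper value outside its range is refused whole. "hand" is the opening, from 0 (shut) to 1 (fully open), set as the call begins (left out, the last holds). The fingers move at their own pace and stop on an object; the grip force is fixed at half the most. Time passes only in rows, so rows that do not move let the fingers close. It gives the time, the measured TCP pose, the force and the opening at its end, in the units of the state.
- get_obs(): the state, without advancing time (a new reading comes with each control period).
- capture(name): name is "side" or "top"; returns a dict with "image" (480x640x3 uint8, red, green, blue), "K" (3x3 intrinsics, pixels), "dist" ([k1, k2, p1, p2, k3] as OpenCV has them; the pictures are not rectified), "position" and "attitude" of the camera in the world. Camera axes: x right, y down, z forward; pixel columns grow to the right and rows downward; lengths in mm; the calibration is good to about 2 mm. A picture is of the moment at which its call begins. There is no depth.
- close_job(): hands the job in, once; it reports no verdict.
The state is a dict: "time": time; "joint_positions": joint angles; "dq": joint speeds; "tau": joint torques, N m; "tool_pos": TCP position; "tcp_rot": TCP orientation; "contact_force": force on the tool from outside, world axes, zero at the start; "moment": the same for the moment, N m; "grip_width": finger opening in mm.
Only numpy, scipy, OpenCV 4.12 (cv2) and the standard library are available. Lean on these libraries where they do the work, as an engineer would, in place of code of your own. Each camera call takes 0.05 s, during which the arm holds its last target. There are 200 camera calls.

## Working session

There is one attempt and no reset: what is moved stays moved. The work goes in short steps, Python scripts to look and compute and a tool call to move; the robot and the scene stay as the last step left them, time stands still between calls to the robot, and variables do not carry over. Pictures are saved under pics/ and viewed, about 8 in all and at most 12, crops included, and the job is handed in when it is done.

Besides the shell and the picture viewer there is one more tool, called as name(argument=value, ...) on one line, values as JSON. send_rows: Moves the arm, as the interface text tells. Its arguments: {"type":"object","properties":{"moves":{"type":"array","items":{"type":"array","items":{"type":"number"}}},"hand":{"type":"number"}},"required":["moves"]}

```bash
mkdir -p pics; python3 - <<'E'
from plant import get_obs,capture
import cv2
print(get_obs())
for n in("side","top"):
    c=capture(n); cv2.imwrite(f"pics/{n}0.png",c["image"][:,:,::-1]); print(n,c["K"],c["dist"],c["position"],c["attitude"])
E
```

```text
{'time': 0.0, 'joint_positions': array([-1.37498485e+00,  3.42685245e-01,  1.52502507e+00, -2.78308003e-05,
        1.27540304e+00, -1.45963290e-01]), 'dq': array([-0.00030653,  0.00099845,  0.00025117, -0.00102525, -0.00024588,
       -0.00095338]), 'tau': array([ 8.68594143e-04, -4.31236374e+01, -2.44213647e+01,  7.19187269e-02,
        5.59924264e-02, -1.37768052e-04]), 'tool_pos': array([ 175.90849428, -494.21311895,  226.06161075]), 'tcp_rot': array([-1.69926083,  1.5692754 ,  1.7841147 ]), 'contact_force': array([-0.170673  ,  0.49115028, -0.5709313 ]), 'moment': array([-0.01401221, -0.00173089, -0.01219936]), 'grip_width': 91.58021687036066}
side [[528.26117227   0.         318.81431156]
 [  0.         528.26117227 240.5305484 ]
 [  0.           0.           1.        ]] [-0.0103497  0.         0.         0.         0.       ] [  448.21624594 -1091.63456799   651.50187852] [-2.03394921  0.01854638 -0.11805942]
top [[448.4485123    0.         319.4022067 ]
 [  0.         448.4485123  240.24475345]
 [  0.           0.           1.        ]] [-0.05754098  0.          0.          0.          0.        ] [4.92908074e+02 8.00049938e-01 1.27020251e+03] [-3.07304867  0.01744463 -1.55940647]
```

View pics/top0.png

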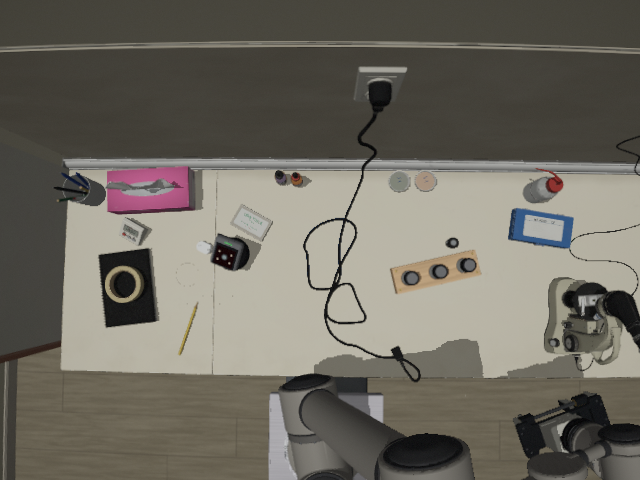

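View pics/side0.png

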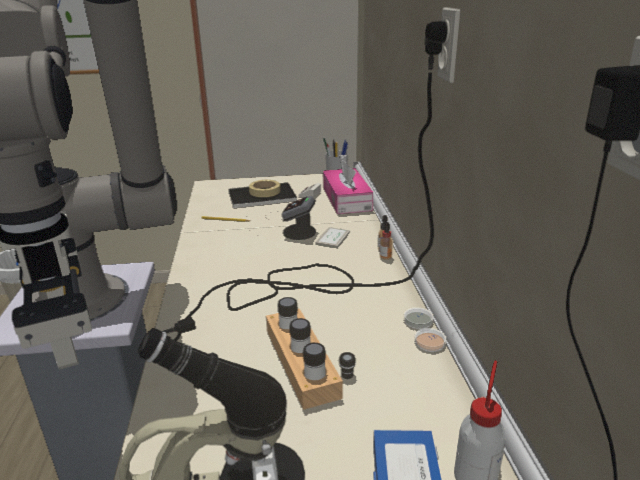

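```bash
cat > h.py <<'E'
import numpy as np,cv2
from scipy.spatial.transform import Rotation as R
from plant import get_obs,capture
def rot(a): return R.from_euler('xyz',a).as_matrix()
def ray(c,uv):
    p=cv2.undistortPoints(np.array([[uv]],float),c["K"],c["dist"])[0,0]
    return rot(c["attitude"])@np.array([p[0],p[1],1.])
def onz(c,uv,z):
    d=ray(c,uv); o=np.array(c["position"]); return o+d*(z-o[2])/d[2]
def proj(c,P):
    M=rot(c["attitude"]).T; 
    return cv2.projectPoints(np.array(P,float).reshape(-1,1,3),cv2.Rodrigues(M)[0],-M@np.array(c["position"]),c["K"],c["dist"])[0][:,0]
def tri(c1,u1,c2,u2):
    d1,d2=ray(c1,u1),ray(c2,u2); A=np.c_[d1,-d2]; o1,o2=np.array(c1["position"]),np.array(c2["position"])
    s=np.linalg.lstsq(A,o2-o1,rcond=None)[0]; a,b=o1+s[0]*d1,o2+s[1]*d2
    return (a+b)/2,np.linalg.norm(a-b)
E
python3 - <<'E'
from h import *
t=capture("top");s=capture("side");import pickle;pickle.dump((t,s),open("c0.pkl","wb"))
T=t["image"][:,:,::-1];S=s["image"][:,:,::-1]
hsv=cv2.cvtColor(T,cv2.COLOR_BGR2HSV)
w=cv2.inRange(hsv,(8,70,120),(22,200,255)); w[:, :380]=0;w[:,500:]=0;w[:240]=0;w[305:]=0
cn=max(cv2.findContours(w,0,2)[0],key=cv2.contourArea); r=cv2.minAreaRect(cv2.convexHull(cn)); bp=cv2.boxPoints(r)
print("block corners",[onz(t,p,40).round(1)[:2] for p in bp],r)
g=T.max(2)
for u,v in((411,278),(438,271),(468,265),(453,243)):
    m=(g[v-14:v+15,u-14:u+15]<75).astype(np.uint8); n,l,st,ce=cv2.connectedComponentsWithStats(m)
    i=l[14,14] or 1+st[1:,4].argmax()
    print(u,v,st[i],ce[i]+[u-14,v-14],onz(t,ce[i]+[u-14,v-14],88).round(1))
a=cv2.resize(T[215:290,185:285],(500,375),interpolation=cv2.INTER_CUBIC)
b=cv2.resize(S[185:255,270:360],(482,375),interpolation=cv2.INTER_CUBIC)[:,:300]
c=cv2.resize(T[235:300,385:485],(400,260),interpolation=cv2.INTER_CUBIC);d=cv2.resize(S[290:400,260:360],(240,260),interpolation=cv2.INTER_CUBIC)
o=np.zeros((600,800,3),np.uint8);o[:375,:500]=a;o[:375,500:800]=b;o[375:,:400]=c[:225];o[375:,400:640]=d[:225]
cv2.imwrite("pics/crop.png",o)
E
```

```text
block corners [array([ 501.6, -170.3]), array([ 557.4, -403.3]), array([ 488.6, -418.7]), array([ 433.4, -186.2])] ((435.0308532714844, 271.300537109375), (25.783891677856445, 86.8707275390625), 77.00537872314453)
411 278 [ 7  7 15 14 78] [409.64102564 277.25641026] [ 478.8 -215.7   88. ]
438 271 [ 8  7 16 15 92] [438.2173913  270.97826087] [ 496.  -291.1   88. ]
468 265 [ 6  7 16 14 93] [465.39784946 264.79569892] [ 512.9 -363.1   88. ]
453 243 [ 7  9 13 10 73] [451.7260274  242.56164384] [ 571.3 -327.3   88. ]
```

View pics/crop.png

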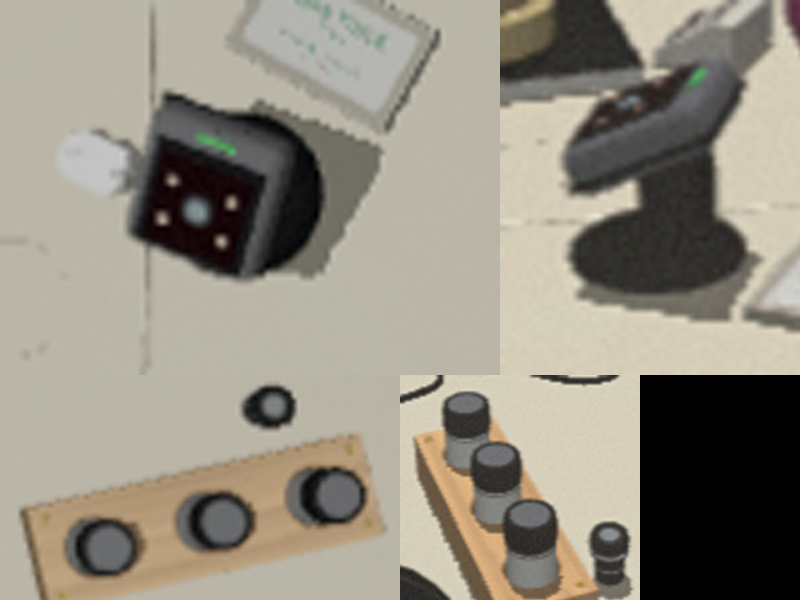

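The two views show pots with cap discs at about (411.6,278), (439.6,271.4) and (468,265) in the top picture, and the reader's window centre at about (224.4,257.2) top / (293.9,204.2) side. The tool can only turn about its own vertical axis. So I will get the pot's 26° tilt by pivoting it in the jaws against the rim of its well.

```bash
python3 - <<'E'
from h import *
import pickle;t,s=pickle.load(open("c0.pkl","rb"))
for uv in((411.6,277.9),(439.6,271.4),(467.9,264.9)): print("cap",onz(t,uv,88).round(1))
# side cap discs (crop scale 2.4/2.364 from 260,290)
for uv,ts in(((465-400)/2.4+260,(404-375)/2.364+290),(411.6,277.9)),(((497-400)/2.4+260,(453-375)/2.364+290),(439.6,271.4)),(((530-400)/2.4+260,(514-375)/2.364+290),(467.9,264.9)):
    print("tri",[np.round(a,1) for a in tri(t,ts,s,uv)])
w=tri(t,(185+197.5/5,215+211/5),s,(270+128/5.36,185+103/5.36));print("window",w)
f=lambda p:onz(t,(185+p[0]/5,215+p[1]/5),87)[:2]
for a,b in(((172,180),(231,202)),((162,217),(221,241)),((133,235),(245,275)),((165,97),(297,150))):
    d=f(b)-f(a);print("level dir",d.round(1),np.degrees(np.arctan2(d[1],d[0])))
o=get_obs();print("tool axes cols\n",rot(o["tcp_rot"]).round(3))
E
```

```text
cap [ 477.2 -220.9   88. ]
cap [ 494.9 -294.7   88. ]
cap [ 512.7 -369.7   88. ]
tri [array([ 477.8, -221.5,   84.9]), np.float64(1.4)]
tri [array([ 496.6, -295.3,   85.9]), np.float64(3.3)]
tri [array([ 513.9, -371. ,   84. ]), np.float64(2.3)]
window (array([527.87919933, 274.43695531,  84.12542788]), np.float64(3.1607323571887678))
level dir [-11.3 -31.9] -109.54373550576867
level dir [-12.3 -31.9] -111.14311369233026
level dir [-20.4 -60.5] -108.66350510564541
level dir [-27.5 -71.5] -111.06681861633942
tool axes cols
 [[-0.     0.335 -0.942]
 [ 0.001 -0.942 -0.335]
 [-1.    -0.001 -0.   ]]
```

send_rows(moves=[[0, 0, 0, -10.5], [0, 0, 0, -10.5], [0, 0, 0, -10.5], [0, 0, 0, -10.5], [0, 0, 0, -10.5], [0, 0, 0, -10.5], [0, 0, 0, -10.5], [0, 0, 0, -10.3]], hand=0.7)

```text
time: 1.2
tool_pos: [176.0, -494.5, 226.5]
tcp_rot: [3.006, 1.57, 1.674]
contact_force: [0.3, -0.7, -0.8]
grip_width: 64.3
```

```bash
cat > st.py <<'E'
from h import *
import sys
o=get_obs();Rm=rot(o["tcp_rot"]);p=o["tool_pos"]
print("t",round(o["time"],2),"pos",p.round(1),"toolaz",np.degrees(np.arctan2(Rm[1,1],Rm[0,1])).round(1),"F",o["contact_force"].round(2),"M",o["moment"].round(3),"w",round(o["grip_width"],1),"q",o["joint_positions"].round(2))
if len(sys.argv)>1:
    g=np.array([float(a) for a in sys.argv[1:4]]);print("tool delta",(Rm.T@(g-p)).round(1))
E
python3 st.py 513 -370 140
```

```text
t 1.2 pos [ 176.  -494.5  226.5] toolaz 13.7 F [ 0.33 -0.73 -0.81] M [-0.018 -0.108 -0.016] w 64.3 q [-1.38  0.34  1.52  0.    1.28 -1.61]
tool delta [ 86.6 356.9 -41. ]
```

send_rows(moves=[[5, 50, -6, 0], [5, 60, -7, 0], [5, 60, -7, 0], [10, 60, -7, 0], [15, 60, -7, 0], [20, 40, -5, 0], [20, 27, -2, 0], [7, 0, 0, 0]])

```text
time: 2.2
tool_pos: [514.7, -370.5, 137.6]
tcp_rot: [-2.595, 1.568, 2.354]
contact_force: [0.1, 0.6, -0.8]
grip_width: 64.6
```

```bash
python3 st.py 513 -370 45
```

```text
t 2.2 pos [ 514.7 -370.5  137.6] toolaz 13.5 F [ 0.11  0.6  -0.85] M [ 0.011 -0.048  0.008] w 64.6 q [-0.74  0.62  1.32  0.    1.21 -0.98]
tool delta [92.6 -1.4 -0.7]
```

send_rows(moves=[[25, -1, 0, 0], [25, 0, 0, 0], [20, 0, 0, 0], [12, 0, 0, 0], [7, 0, 0, 0], [3, 0, 0, 0], [0, 0, 0, 0]])

```text
time: 3.08
tool_pos: [513.0, -372.6, 48.2]
tcp_rot: [0.471, 1.57, -0.866]
contact_force: [-0.4, -0.7, -0.2]
grip_width: 64.5
```

send_rows(moves=[[0, 0, 0, 0], [0, 0, 0, 0], [0, 0, 0, 0], [0, 0, 0, 0]], hand=0.2)

```text
time: 3.58
tool_pos: [513.1, -372.5, 48.0]
tcp_rot: [0.653, 1.57, -0.684]
contact_force: [1.0, 0.2, -0.1]
grip_width: 37.4
```

```bash
python3 st.py
```

```text
t 3.58 pos [ 513.1 -372.5   48. ] toolaz 13.4 F [ 0.96  0.23 -0.14] M [ 0.046 -0.158  0.03 ] w 37.4 q [-0.75  0.71  1.41  0.    1.01 -0.98]
```

send_rows(moves=[[-3, 0, 0, 0], [-4, 0, 0, 0], [-4, 0, 0, 0], [0, 0, 0, 0], [0, 0, 0, 0], [0, 0, 0, 0]])

```text
time: 4.32
tool_pos: [512.8, -372.3, 58.6]
tcp_rot: [-2.293, 1.571, 2.653]
contact_force: [0.8, -0.7, -3.2]
grip_width: 37.2
```

```bash
python3 st.py; python3 st.py
```

```text
t 4.33 pos [ 512.8 -372.3   58.6] toolaz 13.4 F [ 0.77 -0.67 -3.21] M [-0.054 -0.111 -0.004] w 37.2 q [-0.75  0.7   1.41 -0.    1.04 -0.98]
t 4.33 pos [ 512.8 -372.3   58.6] toolaz 13.4 F [ 0.77 -0.67 -3.21] M [-0.054 -0.111 -0.004] w 37.2 q [-0.75  0.7   1.41 -0.    1.04 -0.98]
```

send_rows(moves=[[0, 0, 0, 0]])

```text
time: 4.45
tool_pos: [512.8, -372.3, 58.6]
tcp_rot: [-2.371, 1.571, 2.575]
contact_force: [0.3, 0.2, -2.7]
grip_width: 37.0
```

send_rows(moves=[[0, 0, 0, 0]])

```text
time: 4.58
tool_pos: [512.8, -372.3, 58.7]
tcp_rot: [-1.349, 1.571, -2.687]
contact_force: [0.9, -0.5, -3.2]
grip_width: 36.9
```

send_rows(moves=[[-3, 0, 0, 0], [-4, 0, 0, 0], [0, 0, 0, 0], [0, 0, 0, 0], [0, 0, 0, 0]])

```text
time: 5.2
tool_pos: [512.8, -372.3, 65.6]
tcp_rot: [-1.9, 1.571, 3.046]
contact_force: [-0.6, 0.3, -3.7]
grip_width: 37.4
```

send_rows(moves=[[0, 0, -2, 0], [0, 0, -2, 0], [0, 0, -2, 0], [0, 0, -2, 0], [0, 0, 0, 0]])

```text
time: 5.82
tool_pos: [511.8, -367.1, 66.7]
tcp_rot: [0.265, 1.565, -1.072]
contact_force: [0.8, -7.9, -3.9]
grip_width: 37.3
```

send_rows(moves=[[0, 0, -2, 0], [0, 0, -2, 0], [0, 0, -2, 0], [0, 0, 0, 0]])

```text
time: 6.32
tool_pos: [510.8, -362.1, 67.6]
tcp_rot: [0.298, 1.562, -1.039]
contact_force: [1.2, -9.1, -0.7]
grip_width: 37.2
```

send_rows(moves=[[0, 0, -2, 0], [0, 0, -2, 0], [0, 0, -2, 0], [0, 0, 0, 0]])

```text
time: 6.82
tool_pos: [509.6, -356.4, 68.0]
tcp_rot: [0.324, 1.562, -1.014]
contact_force: [0.9, -8.8, 1.7]
grip_width: 37.5
```

```bash
python3 st.py; python3 - <<'E'
from h import *
s=capture("side");S=s["image"][:,:,::-1]
cv2.imwrite("pics/t1.png",cv2.resize(S[250:400,230:380],(600,600),interpolation=cv2.INTER_CUBIC))
E
```

```text
t 6.83 pos [ 509.6 -356.4   68. ] toolaz 13.4 F [ 0.9  -8.84  1.71] M [-1.879 -0.154  0.073] w 37.5 q [-0.73  0.67  1.44 -0.    1.02 -0.96]
```

View pics/t1.png

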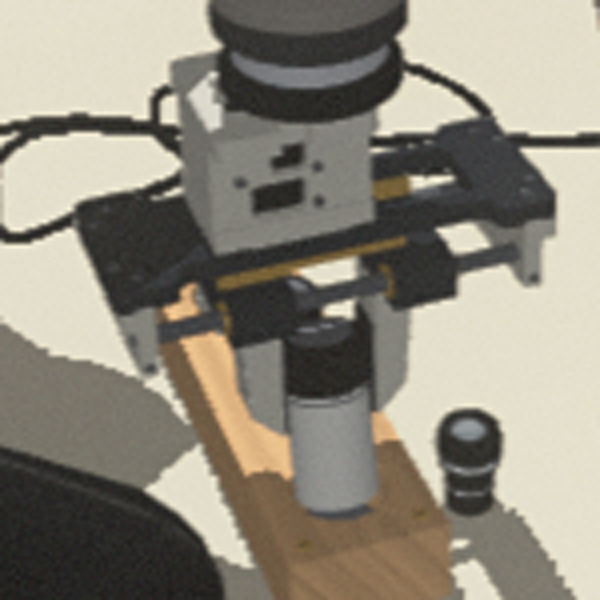

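send_rows(moves=[[0, 0, -2, 0], [0, 0, -2, 0], [0, 0, -2, 0], [0, 0, 0, 0]])

```text
time: 7.38
tool_pos: [508.0, -350.0, 67.9]
tcp_rot: [0.324, 1.563, -1.013]
contact_force: [0.2, -7.4, 2.4]
grip_width: 36.9
```

send_rows(moves=[[0, 0, -2, 0], [0, 0, -2, 0], [0, 0, 0, 0]])

```text
time: 7.75
tool_pos: [506.8, -345.6, 67.5]
tcp_rot: [0.313, 1.565, -1.024]
contact_force: [-0.2, -5.8, 1.4]
grip_width: 36.6
```

send_rows(moves=[[-3, 0, 2, 0], [-6, 0, 0, 0], [-15, 0, 0, 0], [-30, 0, 0, 0], [-35, 0, 0, 0], [-25, 0, 0, 0], [-10, 0, 0, 0], [0, 0, 0, 0]])

```text
time: 8.75
tool_pos: [506.4, -344.9, 190.2]
tcp_rot: [0.72, 1.57, -0.617]
contact_force: [-0.8, 0.4, -3.3]
grip_width: 36.7
```

send_rows(moves=[[0, 0, 0, 0], [0, 0, 0, 0]])

```text
time: 9.0
tool_pos: [505.9, -344.7, 188.5]
tcp_rot: [-2.535, 1.569, 2.411]
contact_force: [-0.8, 0.4, -3.6]
grip_width: 36.4
```

```bash
python3 st.py; python3 - <<'E'
from h import *
s=capture("side");S=s["image"][:,:,::-1];t=capture("top");T=t["image"][:,:,::-1]
import pickle;pickle.dump((t,s),open("c1.pkl","wb"))
o=get_obs();g=o["tool_pos"]+[0,0,19];u=proj(s,g)[0];print(u,proj(t,g)[0])
x,y=[int(round(v)) for v in u];print("crop origin",x-50,y-50)
cv2.imwrite("pics/t2.png",cv2.resize(S[y-50:y+50,x-50:x+50],(600,600),interpolation=cv2.INTER_CUBIC))
E
```

```text
t 9.0 pos [ 505.9 -344.7  188.5] toolaz 13.4 F [-0.75  0.41 -3.58] M [ 0.084 -0.115 -0.017] w 36.4 q [-0.72  0.53  1.33  0.    1.29 -0.96]
[305.30028161 278.85537051] [473.28307779 266.88158385]
crop origin 255 229
```

View pics/t2.png

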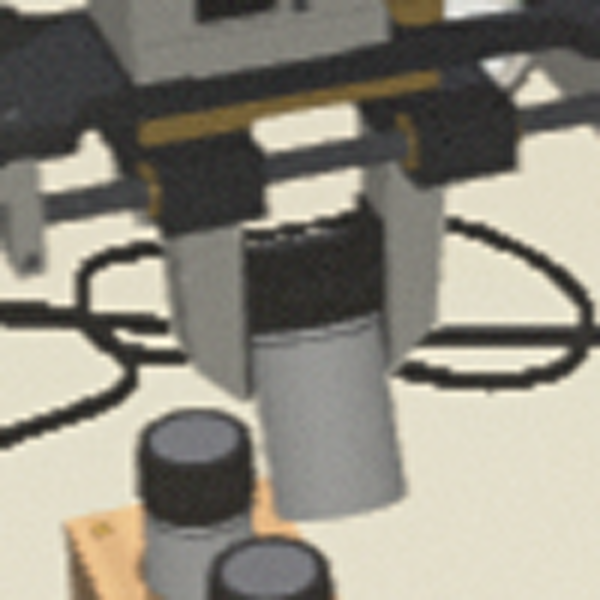

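send_rows(moves=[[-5, 0, 0, -4], [-10, 0, 0, -8], [-10, 0, 0, -9], [-10, 0, 0, -9], [-10, 0, 0, -9], [-5, 0, 0, -9], [0, 0, 0, -6], [0, 0, 0, -2.6]])

```text
time: 10.1
tool_pos: [506.3, -345.1, 239.4]
tcp_rot: [2.914, 1.57, 2.566]
contact_force: [0.3, -1.0, -3.4]
grip_width: 36.4
```

send_rows(moves=[[0, 10, -4, 0], [0, 20, -9, 0], [0, 30, -13, 0], [0, 37, -16, 0], [0, 37, -16, 0], [0, 37, -16, 0], [0, 37, -16, 0], [0, 37, -16, 0]])

```text
time: 11.1
tool_pos: [490.1, -76.7, 239.7]
tcp_rot: [1.349, 1.571, 0.999]
contact_force: [0.5, 0.7, -3.4]
grip_width: 36.7
```

```bash
python3 st.py 464 297 240
```

```text
t 11.1 pos [490.1 -76.7 239.7] toolaz 69.9 F [ 0.48  0.68 -3.44] M [ 0.101 -0.174 -0.059] w 36.7 q [-0.31  0.28  1.58  0.    1.28 -1.53]
tool delta [-2.000e-01  3.421e+02 -1.527e+02]
```

send_rows(moves=[[0, 40, -18, 0], [0, 45, -20, 0], [0, 45, -20, 0], [0, 45, -20, 0], [0, 45, -20, 0], [0, 40, -18, 0], [0, 32, -14, 0], [0, 24, -11, 0]])

```text
time: 12.1
tool_pos: [465.2, 268.5, 239.6]
tcp_rot: [2.853, 1.571, 2.504]
contact_force: [0.1, 0.5, -3.1]
grip_width: 36.3
```

send_rows(moves=[[5, 15, -7, 0], [10, 8, -4, 0], [10, 3, -1, 0], [7, 0, 0, 0], [3, 0, 0, 0], [0, 0, 0, 0], [0, 0, 0, 0], [0, 0, 0, 0]])

```text
time: 13.1
tool_pos: [464.1, 295.1, 205.0]
tcp_rot: [0.619, 1.57, 0.269]
contact_force: [0.2, -0.3, -2.0]
grip_width: 36.9
```

```bash
python3 st.py 464 297 205; python3 - <<'E'
from h import *
s=capture("side");S=s["image"][:,:,::-1];t=capture("top");T=t["image"][:,:,::-1]
import pickle;pickle.dump((t,s),open("c2.pkl","wb"))
o=np.zeros((600,800,3),np.uint8)
o[:600,:400]=cv2.resize(S[130:250,255:335],(400,600),interpolation=cv2.INTER_CUBIC)
o[:400,400:]=cv2.resize(T[225:305,185:265],(400,400),interpolation=cv2.INTER_CUBIC)
cv2.imwrite("pics/t3.png",o)
E
```

```text
t 13.1 pos [464.1 295.1 205. ] toolaz 70.0 F [ 0.25 -0.31 -1.99] M [ 0.086 -0.086  0.02 ] w 36.9 q [ 0.43  0.4   1.49 -0.    1.25 -0.79]
tool delta [ 0.   1.8 -0.8]
```

View pics/t3.png

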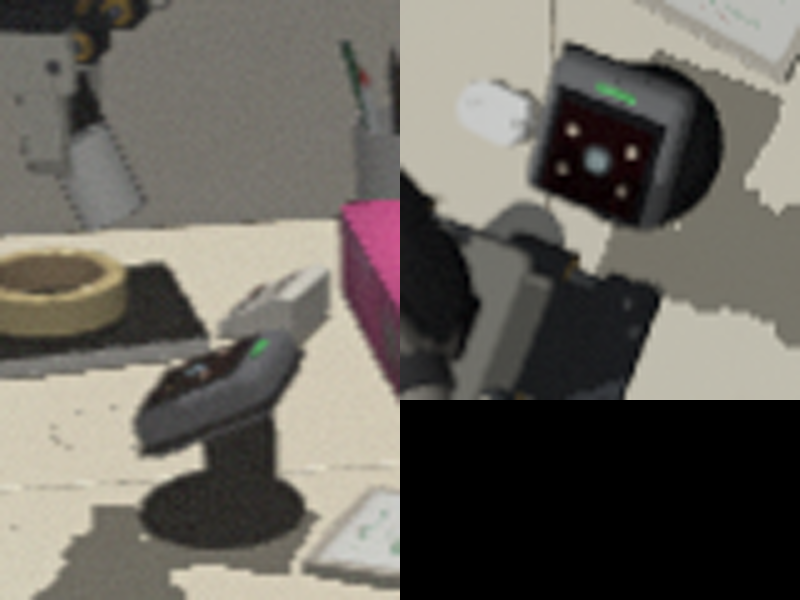

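```bash
python3 st.py; python3 - <<'E'
from h import *
import pickle;t,s=pickle.load(open("c2.pkl","rb"))
az=np.radians(160);hx=np.array([np.cos(az),np.sin(az),0]);ly=np.array([-hx[1],hx[0],0]);z=np.array([0,0,1.])
W=np.array([528,274,87.]);G=np.array([464.1,295.1,224.])
f=lambda P,o,k:((proj(s,P)-o)*k).round(0)
for a in (22,26,30):
    a=np.radians(a);n=np.sin(a)*hx+np.cos(a)*z;e=np.cross(ly,n)
    for L in(50,55):
        B=G-L*n;ph=np.linspace(0,2*np.pi,13)[:-1]
        q=f([B+18.5*(np.cos(p)*ly+np.sin(p)*e) for p in ph],[255,130],5)
        print(np.degrees(a),L,"B",f([B],[255,130],5),"hull L,R,bottom",q[q[:,0].argmin()],q[q[:,0].argmax()],q[q[:,1].argmax()])
        r=q; 
        n0=np.sin(.45)*hx+np.cos(.45)*z;e0=np.cross(ly,n0)
        print("   win frame out,slope,level",((B-W)@n0).round(1),((B-W)@e0).round(1),((B-W)@ly).round(1))
print("window px",f([W],[255,130],5),"top W",(proj(t,W)-[185,225])*5)
E
```

```text
t 13.2 pos [464.  295.1 204.9] toolaz 70.0 F [ 1.06 -0.71 -4.04] M [ 0.072 -0.163 -0.041] w 37.0 q [ 0.43  0.41  1.49 -0.    1.25 -0.79]
22.0 50 B [[ 98. 208.]] hull L,R,bottom [ 68. 223.] [129. 194.] [ 75. 223.]
   win frame out,slope,level 102.7 4.3 2.0
22.0 55 B [[102. 217.]] hull L,R,bottom [ 72. 231.] [133. 202.] [ 79. 231.]
   win frame out,slope,level 97.7 4.6 2.0
26.0 50 B [[104. 206.]] hull L,R,bottom [ 74. 222.] [133. 190.] [ 81. 222.]
   win frame out,slope,level 102.6 0.8 2.0
26.0 55 B [[108. 214.]] hull L,R,bottom [ 79. 230.] [138. 198.] [ 85. 230.]
   win frame out,slope,level 97.6 0.8 2.0
29.999999999999996 50 B [[109. 204.]] hull L,R,bottom [ 81. 222.] [138. 186.] [ 81. 222.]
   win frame out,slope,level 102.8 -2.7 2.0
29.999999999999996 55 B [[114. 211.]] hull L,R,bottom [ 85. 229.] [142. 193.] [ 85. 229.]
   win frame out,slope,level 97.8 -3.1 2.0
window px [[192. 367.]] top W [[197.30557813 157.6442022 ]]
```

send_rows(moves=[[0, 2, 0, 0], [0, 0, 0, 0], [0, 0, 0, 0], [0, 0, 0, 0], [0, 0, 0, 0], [0, 0, 0, 0], [0, 0, 0, 0], [0, 0, 0, 0]])

```text
time: 14.2
tool_pos: [464.6, 297.0, 204.7]
tcp_rot: [-1.19, 1.571, -1.539]
contact_force: [0.3, 0.7, -3.2]
grip_width: 36.5
```

```bash
python3 st.py; python3 - <<'E'
from h import *
import pickle;t0,s0=pickle.load(open("c0.pkl","rb"));t2,s2=pickle.load(open("c2.pkl","rb"))
s=capture("side");t=capture("top")
def sh(a,b,x,y,w,h):
    g=lambda c:cv2.cvtColor(c["image"],cv2.COLOR_RGB2GRAY)[y:y+h,x:x+w].astype(np.float32)
    return np.round(cv2.phaseCorrelate(g(a),g(b)),2)
print("held pot vs before",sh(s2,s,262,150,28,28))
print("light pots",sh(t0,t,399,266,25,25),sh(t0,t,427,259,25,25),"side",sh(s0,s,275,295,28,36),sh(s0,s,288,316,26,38))
print("eyepiece",sh(t0,t,443,232,20,20),"booklet",sh(t0,t,232,204,42,36),"loupe",sh(t0,t,194,236,20,20))
E
```

```text
t 14.2 pos [464.6 297.  204.7] toolaz 70.0 F [ 0.26  0.73 -3.18] M [ 0.058 -0.104  0.017] w 36.5 q [ 0.43  0.41  1.49 -0.    1.25 -0.79]Traceback (most recent call last):
  File "<stdin>", line 7, in <module>
  File "<stdin>", line 6, in sh
    return _wrapfunc(a, 'round', decimals=decimals, out=out)
    return _wrapit(obj, method, *args, **kwds)
    conv = _array_converter(obj)
ValueError: setting an array element with a sequence. The requested array has an inhomogeneous shape after 1 dimensions. The detected shape was (2,) + inhomogeneous part.
```

```bash
python3 - <<'E'
from h import *
import pickle;t0,s0=pickle.load(open("c0.pkl","rb"));t2,s2=pickle.load(open("c2.pkl","rb"))
s=capture("side");t=capture("top")
def sh(a,b,x,y,w,h):
    g=lambda c:cv2.cvtColor(c["image"],cv2.COLOR_RGB2GRAY)[y:y+h,x:x+w].astype(np.float32)
    return np.round(cv2.phaseCorrelate(g(a),g(b))[0],2)
print("held pot vs before",sh(s2,s,262,150,28,28))
print("light pots",sh(t0,t,399,266,25,25),sh(t0,t,427,259,25,25),"side",sh(s0,s,275,295,28,36),sh(s0,s,288,316,26,38))
print("eyepiece",sh(t0,t,443,232,20,20),"booklet",sh(t0,t,232,204,42,36),"loupe",sh(t0,t,194,236,20,20))
cv2.imwrite("pics/t4.png",cv2.resize(s["image"][130:250,255:335,::-1],(400,600),interpolation=cv2.INTER_CUBIC))
E
```

```text
held pot vs before [ 0.32 -0.09]
light pots [0.44 0.51] [0.57 0.49] side [-0.06  0.  ] [0.56 0.26]
eyepiece [ 0.2  -0.14] booklet [ 0.48 -0.01] loupe [ 0.03 -0.01]
```

View pics/t4.png

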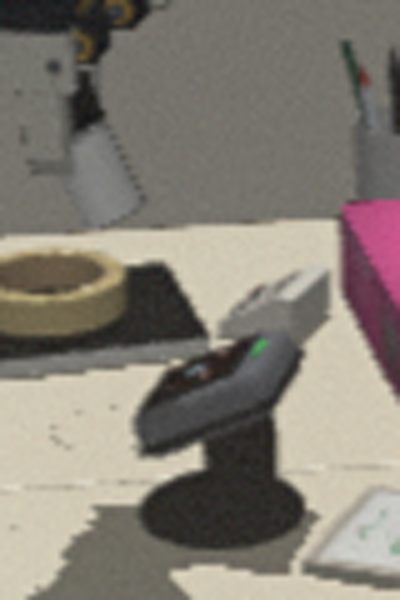

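The picture shows the pot unchanged and steady: its underside runs from (90,223) to (143,200) in the crop, parallel to the window below it. Nothing else has moved.

```bash
python3 -c "
from plant import close_job;print(close_job())"
```

```text
the job is handed in; nothing more can be done
None
```

The heavy pot is being held up to the reader's window, and I handed the job in at about 14 s of the 64 s allowed.

- **Which pot:** I lifted the pot at the robot's right end of the block first. It read about 0.27–0.33 kg, far above the 0.07 kg of a light pot. I never touched the other two.
- **The tilt:** The tool can only turn about its own vertical axis. To match the window's 26° slope, I pivoted the pot in the jaws against the rim of its well, with about 9 N of push, and then carried it to the reader.
- **Last checks on the held pot:** By the camera, the underside is about 98 mm out from the window, within about 3 mm of its middle line, and tilted about 27°. The arm read steady, and the pot showed no creep over about 1 s.
- **Everything else:** The light pots, eyepiece, booklet and loupe shifted by at most 0.6 px, about 2 mm, which is within image noise.
- **A disagreement:** Heights worked out from the two camera views came out about 3 mm low, both for the cap tops and the window. I used the stated heights instead. The window and the held pot showed similar offsets from their predicted image positions, so their relative position should hold.
- **Limits of the checks:** The 98 mm and centring figures come from matching the side picture to predicted outlines, so they are good to a few millimetres. I did not weigh the two light pots.

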